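Loosen the wheel-stand collar to its second pointer mark

ROBOT

A 6-joint arm with a two-finger parallel gripper is mounted at the origin on the work surface. World frame = base frame: x ahead of the robot, y to its left, z up, the work surface at z = 0. Lengths are in mm, angles in rad, forces in N, time in s.
With the tool pointing down it reaches from about 350 to 775 mm from the base axis. Payload 7.3 kg.
Tool frame: the origin (TCP) lies on the centre line of the jaws, within the pads' length; the fingertips stand 22 mm ahead of it and the grasp point (between the pads) lies 3 mm ahead of it (bot.finger_overhang is the distance from the TCP to the fingertips, in mm); y points along the fingers, z is the direction in which the jaws open and shut, and the axes are right-handed (so a half turn about y gives the same grasp; the last joint's range is limited). The gripper opens to 92 mm and grips with 3 to 60 N. Pads are 19 mm wide; open, the fingers measure 130 mm over their backs; the gripper's body (75 mm by 190 mm) begins 47 mm behind the grasp point.
Start: joints at [1.109, 0.342, 1.524, -0, 1.275, -0.146], TCP at [163.038, 499.061, 248.741] pointing down, gripper open.
Joint ranges: [-2.53, 2.53], [-0.77, 2.02], [0.04, 2.7], [-1, 4.14], [0.28, 2.66], [-3.11, 3.11]. Speed limits (rad/s): [2.57, 2.57, 3.14, 3.14, 3.14, 3.14].

INTERFACE

Orientations are given as [roll, pitch, yaw] about the fixed x, y, z axes, in that order (R = Rz(yaw) Ry(pitch) Rx(roll)).
In Python, from plant import bot, viewer, find_in, spot_point gives the robot as it stands.
- The arm moves only by the tool send_rows, never from a script. Its argument "moves" is a list of rows, each a list of 3 entries, a list of its own where there are three numbers: the shift along the tool's x, y, z in mm, then the turn, a rotation vector about the tool's x, y, z in degrees, then the finger opening in mm, from 0 to 91.8. A call has 1 to 20 rows; each row shifts and turns the pose as measured when the row begins, along the tool's axes as they then stand; what a row does not reach is not made up. A row lasts 1/8 s, in which the tool goes at most 62.5 mm and 10.7 degrees, less where a joint would pass 70% of its speed; a pose out of reach is approached as far as the arm can. A call with a gripper value outside its range is refused whole. The fingers move at their own pace and stop on an object; the grip force is fixed at half the most. Time passes only in rows, so rows that do not move let the fingers close. It gives the time, the measured TCP pose, the force and the opening at its end, in the units of the state.
- bot.get_obs(): the state, without advancing time (a new reading comes with each control period).
- viewer.capture(name): name is "scene" or "top"; returns the picture (420x560x3 uint8, blue, green, red); there is no depth.
- viewer.camera_model(name): a dict with "fx", "fy", "cx", "cy" (pixels), "rvec" (rotation vector, rad) and "tvec" (3), from world to camera coordinates, as OpenCV has them. Camera axes: x right, y down, z forward; pixel columns grow to the right and rows downward; lengths in mm; the calibration is good to about 2 mm. A picture is of the moment at which its call begins. camera_model takes no time and is no camera call.
- bot.close_job(): hands the job in, once; it reports no verdict.
Trained networks look in the newest picture that a camera, given by its name, has taken for a name from the list of things; names that differ only in an ending like _2 or _b are one class to them, and where a whole thing is asked for, a point or a joint stands for the part that bears it (a point fixed in the world has none). Each returns a list of dicts, best first, with "conf" (0 to 1); they miss things now and then, are a little off and sometimes report something else, mostly with a low value. They report only what shows in the picture. A call takes as long as a camera call. They do not tell look-alikes from the thing itself.
- find_in(camera, thing): "extent" ([centre column, centre row, width, height] in pixels, round what is visible of it).
- spot_point(camera, thing): "point" ([column, row] in pixels: a listed point, or the origin of a listed thing).
The state is a dict: "time": time; "joint_positions": joint angles; "dq": joint speeds; "tau": joint torques, N m; "tool_pos": TCP position; "tcp_rot": TCP orientation; "contact_force": force on the tool from outside, world axes, zero at the start; "moment": the same for the moment, N m; "grip_width": finger opening in mm.
Only numpy, scipy, OpenCV 4.12 (cv2) and the standard library are available. Lean on these libraries where they do the work, as an engineer would, in place of code of your own. Each camera call takes 0.05 s, during which the arm holds its last target.

TASK

The glue on the clamped tyre has cured: on the stand that holds the wheel, loosen the knurled collar by rolling it anticlockwise (seen from above) with a light fingertip; let the collar's lug pass the fixed pointer once, go on for another full turn, and stop when the lug comes round to the pointer for the second time. Only touch it: grip and lift nothing, and leave the other, empty stand's collar and the things lying around where they are.

Things in the scene. Friction and masses are not known exactly. Their poses are not given: they have to be found in the camera images.
- wheel_stand: the stand to work on, fixed to the table: round dark steel foot 112 mm across, 12 mm high, origin at the centre of its underside, z up along the spindle, +x towards its pointer. On the spindle sits a white wheel with a black tyre (84 mm across, from 21 to 55 mm high), and on top of it the knurled collar (from 56 to 78 mm high).
- collar (a joint): turn of the knurled steel collar over the wheel, rad: 0 = tight, lug at the pointer; grows anticlockwise seen from above. The start is 0.6 to 2.4, lug already past the pointer; it meets the pointer first at 6.28, second at 12.57; thread ends at 18.85. Disc 64 mm across, 22 mm high, flat top. It turns stiffly (0.03 N m), stays where left and does not rise.
- collar_top (a point): centre of the flat top of that collar, on its axis, 78 mm above the table; nothing stands above it. Collar and wheel are sprung: pressed down they sink up to 6 mm (about 3 N to start, 10 N at the bottom) and come back. A fingertip pressed on the top near the rim and led round the axis, or stroked along the side of the rim, turns the collar by friction, with some slip.
- collar_lug (a point): outer end of the collar's lug, a small steel block 8 mm wide and 10 mm high that sticks 6 mm out of the rim; 36 mm from the axis, 65 mm above the table; a 4 mm wide dark line on the flat top runs from the centre to it
- wheel_stand_pointer (a point): tip of the fixed pointer of the wheel's stand, 42 mm from the axis, 63 mm above the table: a 4 mm thick dark steel finger pointing at the axis from a post 6 mm thick and 66 mm high, which stands on the foot 50 mm from the axis
- empty_stand: the second stand, same foot, pointer and collar, but bare steel spindle and no wheel under the collar; leave it alone. Origin at the centre of its underside
- spare_collar_lug (a point): outer end of the lug of the empty stand's collar, 36 mm from its axis, 65 mm above the table; must stay where it is
- hex_driver: loose screwdriver-like hex driver lying on the table, 170 mm long; bystander
- spare_wheel: loose spare wheel lying flat, 84 mm across, 34 mm high, origin at its underside; bystander
- glue_bottle: small white bottle, 36 mm across, 85 mm high, origin at its underside; bystander
- drink_can: red can, 66 mm across, 120 mm high, origin at its underside; bystander
- damper: small car damper lying down, 106 mm long, 26 mm thick; bystander
- parts_tray: grey tray with compartments, 120 x 90 x 22 mm, origin at its underside; bystander
Things that resemble listed ones, but are neither listed nor needed, are in the scene too. Leave any yellow look-alike of the wheel_stand alone.

How it is judged (in metres and radians):
On the way, in this order (a step that is already met when the one before it is completed fails the run):
1. the lug has come round to the pointer for the first time (value of joint collar above 6.28 rad).
2. a further turn, up to the pointer for the second time (value of joint collar above 12.21 rad).
At the end, for the whole second after the job is handed in: the collar is at rest two turns from tight, the lug at the pointer within 0.36 rad (20 degrees); the empty stand's lug is within 12 mm and every bystander within 30 mm of where it started (value of joint collar between 12.206 and 12.926 rad and velocity of joint collar between -0.05 and 0.05 rad/s and distance of spare_collar_lug from where it was at the start of the episode below 0.012 m and distance of each of hex_driver, spare_wheel, glue_bottle, drink_can, damper, parts_tray from where it was at the start of the episode below 0.03 m); the robot touches nothing.
It fails at once if the collar is gripped or pressed hard (over 35 N between the fingers and the wheel's stand) (contact force between the fingers and wheel_stand above 35 N).
It fails at once if the empty stand's collar is turned (distance of spare_collar_lug from where it was at the start of the episode above 0.012 m).
It fails at once if a bystander is pushed, lifted or carried (distance of any of hex_driver, spare_wheel, glue_bottle, drink_can, damper, parts_tray from where it was at the start of the episode above 0.03 m).
It also fails if it takes over 58 s, if anything falls off the work surface, if the arm or the gripper's body presses on something with over 40 N, if the wrist force passes 120 N, or if a joint passes its speed limit or range.

## Working session

There is one attempt and no reset: what is moved stays moved. The work goes in short steps, Python scripts to look and compute and a tool call to move; the robot and the scene stay as the last step left them, time stands still between calls to the robot, and variables do not carry over. Pictures are saved under pics/ and viewed, and the job is handed in when it is done.

Besides the shell and the picture viewer there is one more tool, called after "Request:" in YAML: its name, and indented under it one key for each argument. send_rows: Moves the arm, as the interface text tells. Its arguments: {"type":"object","properties":{"moves":{"type":"array","items":{"type":"array"}}},"required":["moves"]}

```bash
ls; mkdir -p pics; python3 - <<'E'
from plant import bot, viewer, find_in, spot_point
import cv2
print(bot.get_obs())
for c in("scene","top"):
    im=viewer.capture(c); cv2.imwrite(f"pics/{c}0.png",im); m=viewer.camera_model(c); print(c,m)
    for t in("collar_top","collar_lug","wheel_stand_pointer","wheel_stand","empty_stand","spare_collar_lug"):
        print(t,[( [round(x) for x in d['point']],round(d['conf'],2)) for d in spot_point(c,t)])
E
```

```text
pics
{'time': 0.0, 'joint_positions': array([ 1.10897722e+00,  3.42715422e-01,  1.52504819e+00,  9.54368088e-06,
        1.27539477e+00, -1.46014538e-01]), 'dq': array([-0.00016325, -0.00196495,  0.00083086, -0.0014696 ,  0.0003842 ,
        0.00091263]), 'tau': array([-7.42111320e-05, -4.31220067e+01, -2.44230366e+01,  7.18578673e-02,
        5.58520469e-02, -1.14276377e-04]), 'tool_pos': array([162.86464195, 498.69272805, 248.03784977]), 'tcp_rot': array([-1.57234406e+00,  2.36836129e-04, -3.15807539e-01]), 'contact_force': array([ 0.55803772,  0.43478063, -0.04553731]), 'moment': array([ 0.01343353,  0.01138497, -0.00906716]), 'grip_width': 91.75862211535525}
scene {'fx': 462.64880928209755, 'fy': 462.64880928209755, 'cx': 278.41846777396364, 'cy': 210.8369838712027, 'rvec': array([ 2.0684409 ,  1.63260579, -0.5073899 ]), 'tvec': array([-159.30296712, -401.71100865, 1481.48073246])}
collar_top [([295, 148], 0.94), ([172, 248], 0.92)]
collar_lug [([298, 161], 0.6), ([191, 202], 0.57), ([188, 241], 0.55), ([347, 220], 0.15)]
wheel_stand_pointer [([300, 164], 0.85), ([191, 206], 0.83), ([173, 265], 0.72)]
wheel_stand [([293, 171], 0.72), ([178, 264], 0.57)]
empty_stand [([338, 218], 0.94), ([174, 248], 0.35), ([387, 152], 0.29), ([271, 279], 0.24)]
spare_collar_lug [([346, 222], 0.55)]
top {'fx': 419.9526340543194, 'fy': 419.9526340543194, 'cx': 276.59792948479287, 'cy': 207.64359076942097, 'rvec': array([ 2.10343559, -2.16206275,  0.11599637]), 'tvec': array([  52.35737238,  563.41595765, 1019.48850903])}
collar_top [([246, 284], 0.8), ([364, 253], 0.65)]
collar_lug [([369, 199], 0.93), ([239, 270], 0.73), ([360, 236], 0.65)]
wheel_stand_pointer [([380, 174], 0.95), ([242, 264], 0.82), ([363, 232], 0.59)]
wheel_stand [([376, 194], 0.92), ([248, 284], 0.74), ([414, 162], 0.68), ([359, 254], 0.66)]
empty_stand [([222, 206], 0.84)]
spare_collar_lug [([216, 188], 0.95)]
```

View pics/scene0.png

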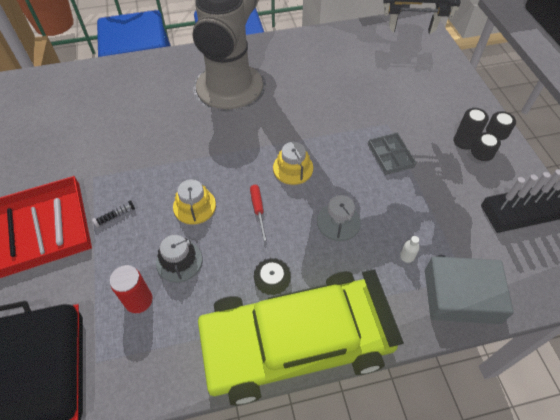

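View pics/top0.png

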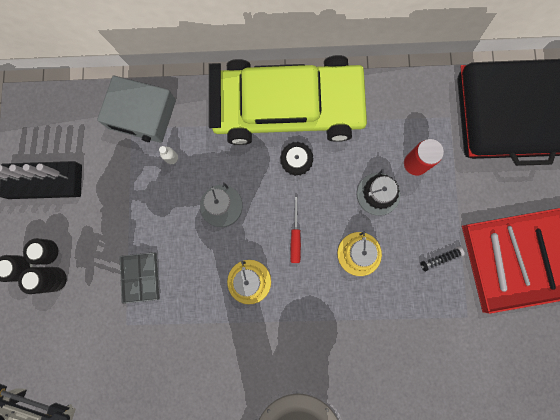

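```bash
python3 - <<'E'
import cv2,numpy as np
a=cv2.imread("pics/top0.png")[130:330,200:440]
cv2.imwrite("pics/topcrop0.png",cv2.resize(a,None,fx=3,fy=3,interpolation=cv2.INTER_CUBIC)[:600])
a=cv2.imread("pics/scene0.png")[120:300,140:400]
cv2.imwrite("pics/scenecrop0.png",cv2.resize(a,None,fx=3,fy=3,interpolation=cv2.INTER_CUBIC))
E
```

```text
(no output)
```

View pics/topcrop0.png

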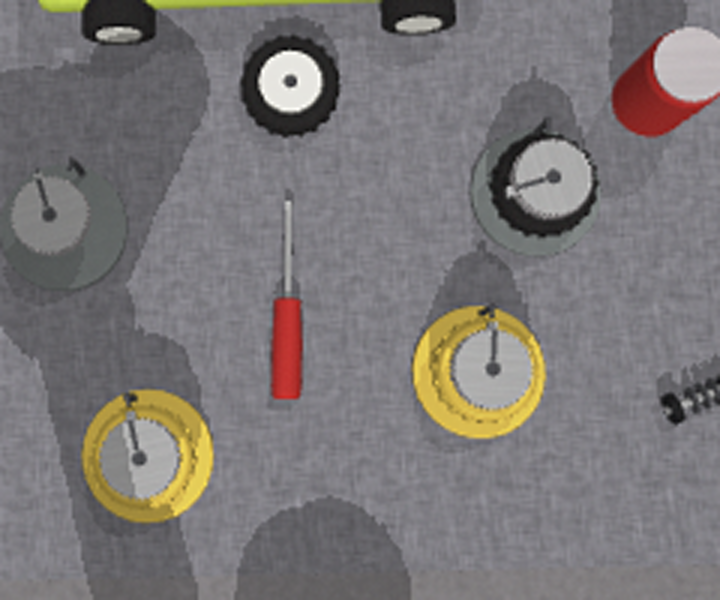

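View pics/scenecrop0.png

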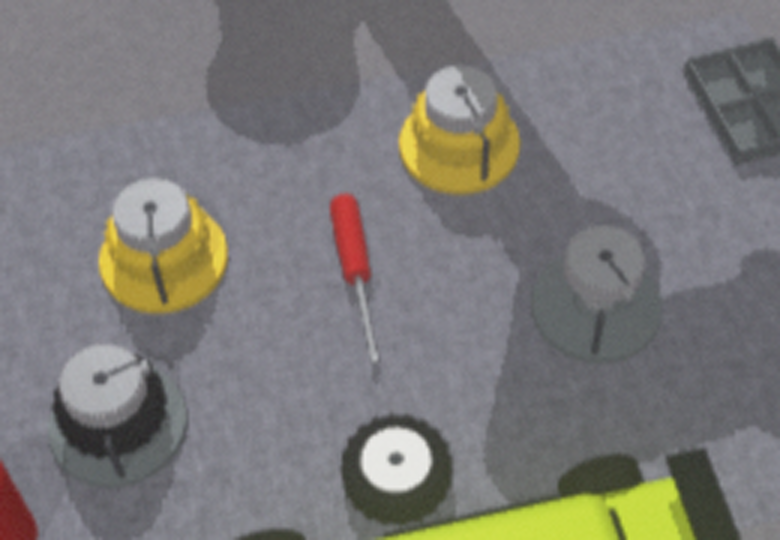

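The candidates in the top picture are:
- (384,189): dark foot, white wheel with black tyre. This fits wheel_stand.
- (364,253) and (246,284): yellow look-alikes.
- (218,203): bare spindle, so the empty stand.

The enlarged crop confirms the one at (384,189). Its pointer is at about (381,172) and its lug at about (370,194). Next I'll work out the positions.

```bash
cat > h.py <<'E'
import numpy as np,cv2
from plant import viewer
def cam(c):
    m=viewer.camera_model(c);R=cv2.Rodrigues(np.array(m['rvec']))[0];K=np.array([[m['fx'],0,m['cx']],[0,m['fy'],m['cy']],[0,0,1]]);return K,R,np.array(m['tvec'])
def back(c,p,z):
    K,R,t=cam(c);d=R.T@np.linalg.inv(K)@np.array([p[0],p[1],1.]);o=-R.T@t
    return o+d*(z-o[2])/d[2]
def proj(c,X):
    K,R,t=cam(c);x=K@(R@np.array(X,float)+t);return x[:2]/x[2]
E
python3 - <<'E'
from h import *
for c,ct,lug,ptr in (("top",(384.3,189),(369.5,194),(381.7,171.7)),("scene",(140+100/3,120+378/3),(188,241),(140+110/3,120+440/3))):
    C=back(c,ct,78);L=back(c,lug,72);P=back(c,ptr,65)
    print(c,C.round(),L.round(),P.round(),[np.degrees(np.arctan2(*(v-C)[1::-1])).round() for v in(L,P)],[np.hypot(*(v-C)[:2]).round() for v in (L,P)])
for n,p in dict(can=(430,150),yellow=(364,252),spare=(296,158),driver=(296,225)).items(): print(n,back("top",p,40).round())
from plant import find_in
for c in("scene","top"):
  viewer.capture(c)
  for t in("drink_can","collar","wheel_stand"): print(c,t,[(np.round(d['extent']),round(d['conf'],2)) for d in find_in(c,t)])
E
```

```text
top [ 597. -227.   78.] [ 587. -192.   72.] [ 643. -226.   65.] [np.float64(106.0), np.float64(1.0)] [np.float64(37.0), np.float64(46.0)]
scene [ 598. -225.   78.] [ 589. -191.   72.] [ 646. -225.   65.] [np.float64(105.0), np.float64(-0.0)] [np.float64(35.0), np.float64(48.0)]
can [ 701. -357.   40.]
yellow [ 448. -176.   40.]
spare [692. -16.  40.]
driver [519. -11.  40.]
scene drink_can [(array([130., 288.,  45.,  52.]), 0.85)]
scene collar [(array([295., 153.,  24.,  24.]), 0.95), (array([189., 192.,  19.,  30.]), 0.93), (array([176., 247.,  30.,  27.]), 0.74)]
scene wheel_stand [(array([179., 261.,  45.,  48.]), 0.82), (array([294., 164.,  44.,  45.]), 0.68), (array([196., 202.,  37.,  47.]), 0.65)]
top drink_can [(array([425., 158.,  41.,  30.]), 0.62)]
top collar [(array([383., 190.,  28.,  31.]), 0.8), (array([365., 254.,  30.,  29.]), 0.79), (array([247., 282.,  26.,  31.]), 0.65)]
top wheel_stand [(array([379., 193.,  46.,  46.]), 0.94), (array([248., 282.,  45.,  44.]), 0.86), (array([360., 255.,  44.,  41.]), 0.84), (array([297., 160.,  38.,  32.]), 0.47)]
```

Request:
send_rows:
  moves:
    - [[0,0,0],[0,-9,0],0]
    - [[0,0,0],[0,-9,0],0]
    - [[0,0,0],[0,0,0],0]
    - [[15,0,-25],[0,0,0],0]
    - [[28,0,-48],[0,0,0],0]
    - [[28,0,-48],[0,0,0],0]
    - [[28,0,-48],[0,0,0],0]
    - [[28,0,-48],[0,0,0],0]
    - [[28,0,-48],[0,0,0],0]
    - [[28,0,-48],[0,0,0],0]
    - [[28,0,-48],[0,0,0],0]
    - [[28,0,-48],[0,0,0],0]
    - [[28,0,-48],[0,0,0],0]
    - [[28,0,-48],[0,0,0],0]

```text
time: 2.85
tool_pos: [459.9, -22.0, 250.2]
tcp_rot: [-1.567, -0.008, -0.03]
contact_force: [0.9, -0.1, -0.0]
grip_width: 0.4
```

Request:
send_rows:
  moves:
    - [[28,0,-48],[0,-1.5,0],0]
    - [[28,10,-48],[0,0,0],0]
    - [[28,20,-48],[0,0,0],0]
    - [[22,25,-40],[0,0,0],0]
    - [[8,20,-14],[0,0,0],0]
    - [[0,0,0],[0,0,0],0]
    - [[0,0,0],[0,0,0],0]

```text
time: 3.72
tool_pos: [575.6, -232.8, 173.8]
tcp_rot: [-1.567, -0.012, -0.032]
contact_force: [0.3, 0.1, -0.1]
grip_width: 0.7
```

Request:
send_rows:
  moves:
    - [[0,20,6],[0,-1.8,0.7],0]
    - [[0,20,0],[0,0,0],0]
    - [[0,15,0],[0,0,0],0]
    - [[0,5,0],[0,0,0],0]
    - [[0,0,0],[0,0,0],0]

```text
time: 4.35
tool_pos: [576.3, -222.1, 113.1]
tcp_rot: [-1.568, -0.001, 0.006]
contact_force: [0.3, 0.7, 0.1]
grip_width: 0.3
```

```bash
python3 - <<'E'
from h import *
from plant import bot
o=bot.get_obs();print(o['tool_pos'],o['tcp_rot'],o['contact_force'])
a=viewer.capture("scene")[190:320,100:260]
b=viewer.capture("top")[130:260,310:470]
cv2.imwrite("pics/c1.png",np.hstack([cv2.resize(x,(400,325),interpolation=cv2.INTER_CUBIC) for x in(a,b)]))
E
```

```text
[ 576.31890924 -222.11204078  113.09251041] [-1.56848943e+00 -8.15547602e-04  6.00124836e-03] [0.31164463 0.7040035  0.07204716]
```

View pics/c1.png

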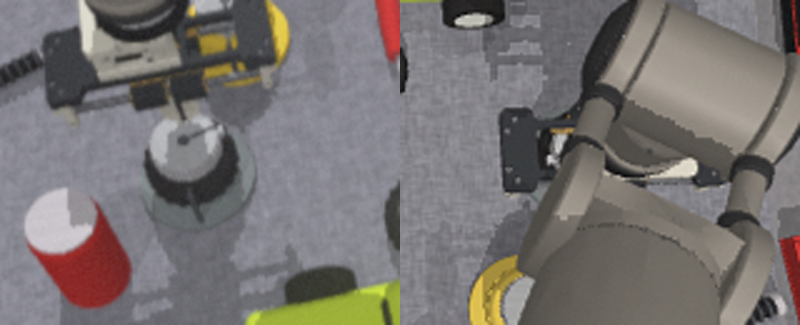

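The fingertip hangs just behind the collar, and the scene view shows the lug line clearly. Now I'll press down.

Request:
send_rows:
  moves:
    - [[0,8,0],[0,0,0],0]
    - [[0,4,0],[0,0,0],0]
    - [[0,2,0],[0,0,0],0]
    - [[0,1,0],[0,0,0],0]

```text
time: 4.95
tool_pos: [577.2, -222.9, 99.2]
tcp_rot: [-1.57, -0.004, 0.005]
contact_force: [-1.3, 0.8, 4.4]
grip_width: 0.3
```

Request:
send_rows:
  moves:
    - [[0,0.8,-7],[0,0,0],0]
    - [[2,0.5,-6.7],[0,0,0],0]
    - [[4,0.5,-5.7],[0,0,0],0]
    - [[5.7,0.5,-4],[0,0,0],0]

```text
time: 5.45
tool_pos: [589.9, -247.8, 98.4]
tcp_rot: [-1.57, -0.005, 0.005]
contact_force: [-1.5, 1.8, 5.2]
grip_width: 0.7
```

```bash
cat > look.py <<'E'
from h import *
from plant import bot
import sys
o=bot.get_obs();p=o['tool_pos'];print(p.round(1),o['contact_force'].round(1),o['time'])
d=p-np.array([597.5,-226,0]);print("r",np.hypot(*d[:2]).round(1),"ang",np.degrees(np.arctan2(d[1],d[0])).round())
im=viewer.capture("scene")
a=cv2.resize(im[200:290,130:230],(800,720)[0:2] if 0 else (660,594),interpolation=cv2.INTER_CUBIC)
cv2.imwrite("pics/%s.png"%sys.argv[1],a)
E
python3 look.py c2
```

```text
[ 589.9 -247.8   98.4] [-1.5  1.8  5.2] 5.45
r 23.0 ang -109.0
```

View pics/c2.png

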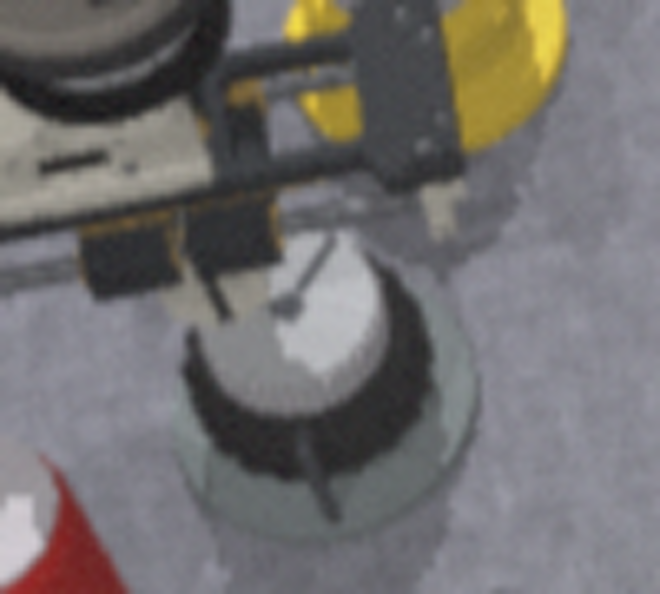

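Request:
send_rows:
  moves:
    - [[6.8,0.7,-1.2],[0,0,0],0]
    - [[6.8,0.5,1],[0,0,0],0]
    - [[6.2,0.5,3],[0,0,0],0]
    - [[5,0.5,4.8],[0,0,0],0]
    - [[3.2,0.5,6.1],[0,0,0],0]
    - [[1.2,0.5,6.8],[0,0,0],0]
    - [[-1,0.5,6.8],[0,0,0],0]
    - [[-3,0.5,6.2],[0,0,0],0]

```text
time: 6.5
tool_pos: [621.3, -223.2, 98.1]
tcp_rot: [-1.587, -0.018, 0.004]
contact_force: [1.9, -2.3, 5.6]
grip_width: 0.5
```

```bash
python3 look.py c3
```

```text
[ 621.3 -223.2   98.1] [ 1.9 -2.3  5.6] 6.5
r 24.0 ang 7.0
```

View pics/c3.png

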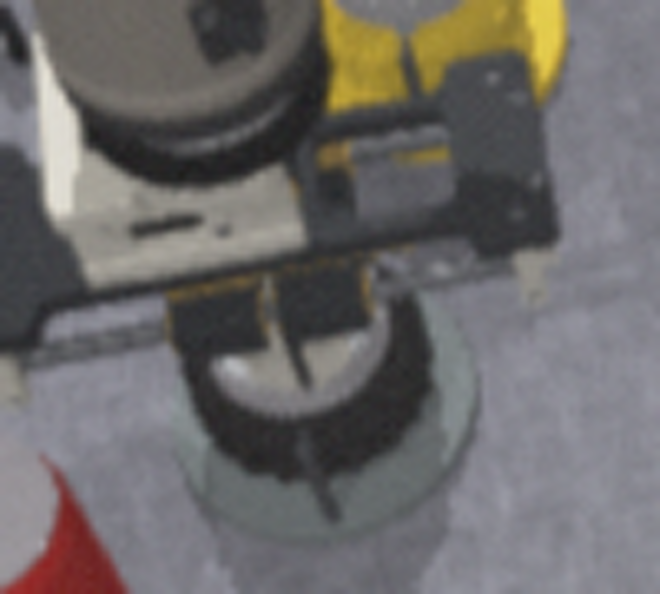

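Request:
send_rows:
  moves:
    - [[-3.5,0.6,6.3],[0.5,0,0.5],0]
    - [[-4.2,0.5,5.4],[0.5,0,0.5],0]
    - [[-5.4,0.5,4.3],[0,0,0],0]
    - [[-6.5,0.5,2.3],[0,0,0],0]
    - [[-6.9,0.5,0.2],[0,0,0],0]
    - [[-6.6,0.5,-1.9],[0,0,0],0]
    - [[-5.7,0.5,-3.9],[0,0,0],0]
    - [[-4.3,0.5,-5.4],[0,0,0],0]
    - [[-2.3,0.5,-6.5],[0,0,0],0]
    - [[-0.2,0.5,-6.9],[0,0,0],0]

```text
time: 7.8
tool_pos: [580.6, -228.9, 96.8]
tcp_rot: [-1.576, -0.019, 0.005]
contact_force: [0.9, 2.4, 7.2]
grip_width: 0.5
```

```bash
python3 look.py c4
```

```text
[ 580.6 -228.9   96.8] [0.9 2.4 7.2] 7.8
r 17.1 ang -170.0
```

View pics/c4.png

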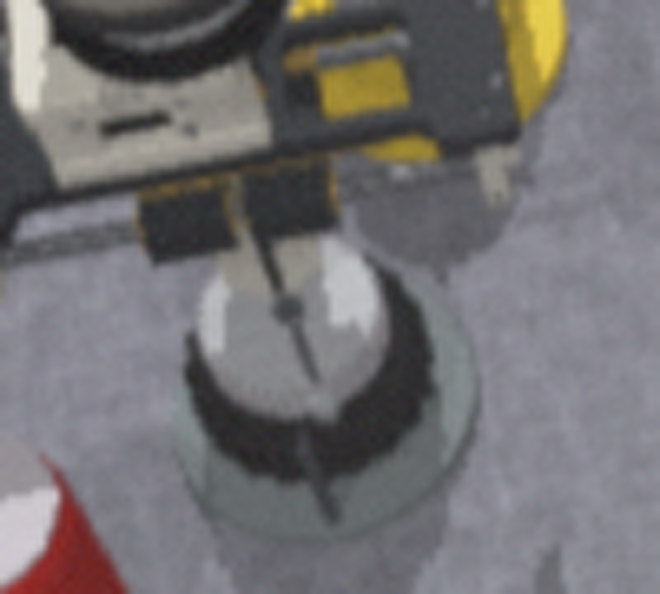

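```bash
cat > ang.py <<'E'
from h import *
import sys
a=list(map(float,sys.argv[1:]));z=78-3
f=lambda x,y,z:back("scene",(130+x/6.6,200+y/6.6),z)
C=f(a[0],a[1],z);L=f(a[2],a[3],z);v=L-C
print(C.round(1),np.hypot(*v[:2]).round(1),np.degrees(np.arctan2(v[1],v[0])).round(1))
for t in(0,10,-10,90,180):
    print(t,((proj("scene",[597.5+32*np.cos(np.radians(t)),-226+32*np.sin(np.radians(t)),z])-[130,200])*6.6).round())
E
python3 ang.py 288 308 318 385; python3 ang.py 288 305 335 240
```

```text
[ 598.4 -225.1   75. ] 33.5 11.7
0 [295. 385.]
10 [311. 381.]
-10 [279. 387.]
90 [377. 288.]
180 [276. 230.]
[ 597.2 -225.    75. ] 29.5 139.9
0 [295. 385.]
10 [311. 381.]
-10 [279. 387.]
90 [377. 288.]
180 [276. 230.]
```

```bash
python3 - <<'E'
from h import *
for t in (-15,-10,-5,0,5,10,15):
    c,s=np.cos(np.radians(t)),np.sin(np.radians(t))
    print(t,[((proj("scene",[598+r*c,-225+r*s,z])-[130,200])*6.6).round() for r,z in((42,63),(50,66),(50,12))])
E
```

```text
-15 [array([276., 430.]), array([271., 447.]), array([301., 516.])]
-10 [array([287., 430.]), array([283., 447.]), array([313., 516.])]
-5 [array([297., 429.]), array([296., 446.]), array([325., 515.])]
0 [array([308., 427.]), array([309., 444.]), array([338., 513.])]
5 [array([319., 425.]), array([322., 441.]), array([350., 510.])]
10 [array([329., 421.]), array([334., 436.]), array([362., 506.])]
15 [array([339., 417.]), array([346., 431.]), array([373., 501.])]
```

The lug line ends at crop (318,385), about +11°, so it's just past the pointer for the first time (joint about 6.47). One more turn to go, with the radius widened a little.

Request:
send_rows:
  moves:
    - [[0,0.4,-7],[0.2,0,0.5],0]
    - [[2.6,0.4,-6.6],[0.2,0,0.5],0]
    - [[4.7,0.4,-4.9],[0,0,0.2],0]
    - [[6.5,0.4,-2.5],[0,0,0],0]
    - [[6.9,0.4,0.2],[0,0,0],0]
    - [[6.6,0.4,2.3],[0,0,0],0]
    - [[5.5,0.4,4.1],[0,0,0],0]
    - [[3.9,0.4,5.7],[0,0,0],0]
    - [[2,0.4,6.6],[0,0,0],0]
    - [[0,0.4,6.9],[0,0,0],0]

```text
time: 9.1
tool_pos: [615.8, -224.3, 96.3]
tcp_rot: [-1.57, 0.007, 0.005]
contact_force: [-0.4, -2.4, 7.8]
grip_width: 0.5
```

```bash
sed -i 's/597.5,-226,0/598,-225,0/' look.py; python3 look.py c5
```

```text
[ 615.8 -224.3   96.3] [-0.4 -2.4  7.8] 9.1
r 17.8 ang 2.0
```

View pics/c5.png

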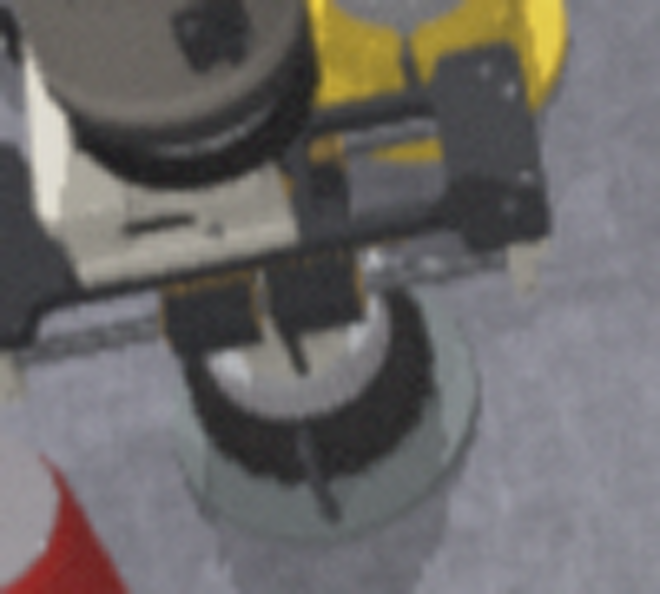

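Request:
send_rows:
  moves:
    - [[1,0.3,7],[0,0,-0.2],0]
    - [[-2,0.3,7],[0,0,-0.2],0]
    - [[-4.3,0.3,5.5],[0,0,0],0]
    - [[-6.2,0.3,3.2],[0,0,0],0]
    - [[-6.9,0.3,1],[0,0,0],0]
    - [[-6.8,0.3,-1],[0,0,0],0]
    - [[-6.2,0.3,-3],[0,0,0],0]
    - [[-5,0.3,-4.8],[0,0,0],0]
    - [[-3.2,0.3,-6.1],[0,0,0],0]
    - [[-1.2,0.3,-6.8],[0,0,0],0]

```text
time: 10.4
tool_pos: [575.6, -221.5, 97.3]
tcp_rot: [-1.576, -0.011, 0.006]
contact_force: [0.4, 2.3, 6.5]
grip_width: 0.4
```

```bash
python3 look.py c6
```

```text
[ 575.6 -221.5   97.3] [0.4 2.3 6.5] 10.4
r 22.7 ang 171.0
```

View pics/c6.png

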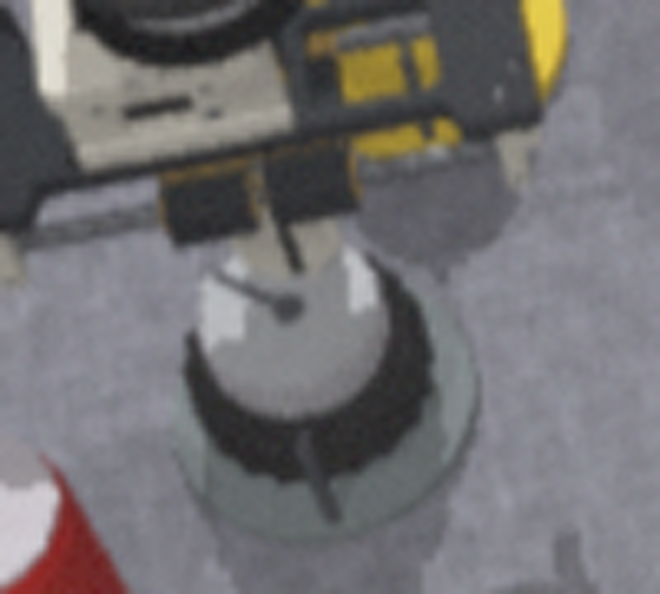

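Line tip is at crop (215,270), about 228°, so roughly 132° remain. I'll go another 126° of finger travel and look again.

Request:
send_rows:
  moves:
    - [[0,0.4,-6.9],[0.2,0,0.4],0]
    - [[2.1,0.4,-6.6],[0.2,0,0.2],0]
    - [[4,0.4,-5.6],[0,0,0],0]
    - [[5.6,0.4,-4],[0,0,0],0]
    - [[6.6,0.4,-2.1],[0,0,0],0]
    - [[6.9,0.4,0],[0,0,0],0]
    - [[6.6,0.4,2.1],[0,0,0],0]

```text
time: 11.32
tool_pos: [601.4, -242.5, 94.9]
tcp_rot: [-1.563, 0.012, 0.006]
contact_force: [-3.9, -1.7, 9.8]
grip_width: 0.4
```

```bash
python3 look.py c7
```

```text
[ 601.4 -242.5   94.9] [-3.9 -1.7  9.8] 11.325
r 17.8 ang -79.0
```

View pics/c7.png

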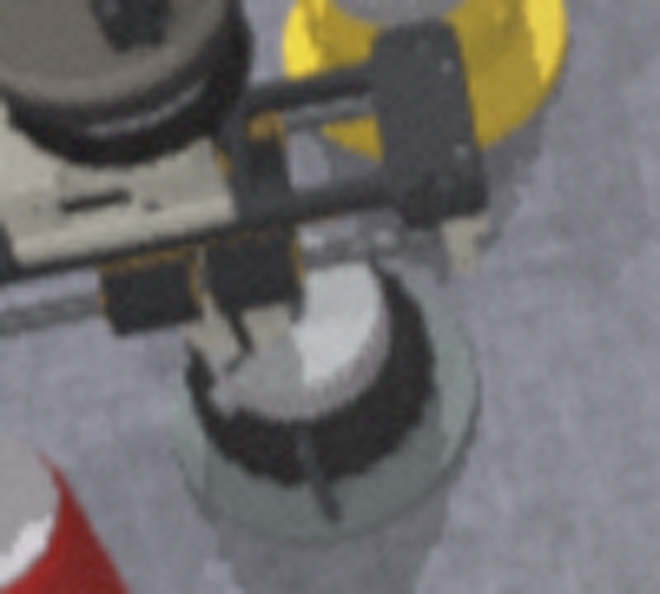

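Request:
send_rows:
  moves:
    - [[6.5,-0.3,1],[-0.2,0,-0.4],0]
    - [[5.8,0,3.3],[-0.2,0,-0.3],0]
    - [[4,0,5.2],[0,0,0],0]

```text
time: 11.75
tool_pos: [615.6, -233.1, 96.0]
tcp_rot: [-1.571, 0.004, 0.006]
contact_force: [-3.2, -3.5, 7.9]
grip_width: 0.3
```

```bash
python3 look.py c8
```

```text
[ 615.6 -233.1   96. ] [-3.2 -3.5  7.9] 11.75
r 19.4 ang -25.0
```

View pics/c8.png

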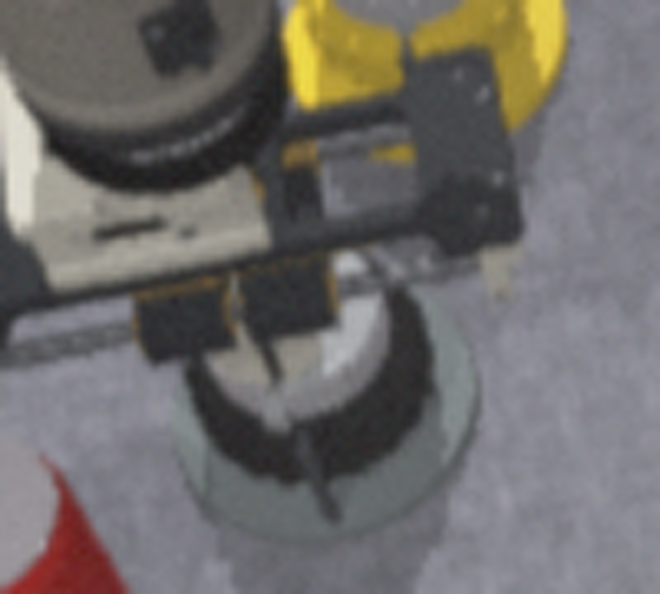

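Request:
send_rows:
  moves:
    - [[2,0,6.5],[0,0,0],0]
    - [[0,0,0.5],[0,0,0],0]

```text
time: 12.05
tool_pos: [617.6, -225.8, 96.9]
tcp_rot: [-1.573, 0.004, 0.006]
contact_force: [1.3, 1.6, 7.0]
grip_width: 0.2
```

```bash
python3 look.py c9; python3 - <<'E'
from h import *
for t in (-20,-10,0,5,10):
    c,s=np.cos(np.radians(t)),np.sin(np.radians(t))
    print(t,((proj("scene",[598+35*c,-225+35*s,66])-[130,200])*6.6).round())
E
```

```text
[ 617.6 -225.8   96.9] [1.3 1.6 7. ] 12.05
r 19.6 ang -2.0
-20 [269. 408.]
-10 [286. 408.]
0 [304. 406.]
5 [313. 404.]
10 [322. 401.]
```

View pics/c9.png

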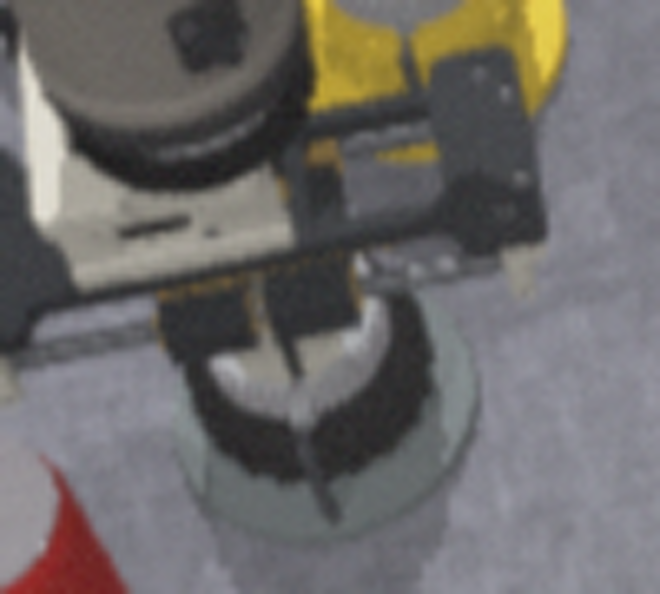

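The lug at crop (300,402) lines up with the pointer. Now I'll lift straight off and check.

Request:
send_rows:
  moves:
    - [[0,-6,0],[0,0,0],0]
    - [[0,-15,0],[0,0,0],0]
    - [[0,-30,0],[0,0,0],0]
    - [[-10,-40,0],[0,0,0],0]
    - [[-40,-40,20],[0,0,0],0]
    - [[-50,0,30],[0,0,0],0]
    - [[-50,0,30],[0,0,0],0]
    - [[0,0,50],[0,0,0],0]
    - [[0,0,50],[0,0,0],0]
    - [[0,0,50],[0,0,0],0]
    - [[0,0,50],[0,0,0],0]
    - [[0,0,0],[0,0,0],0]

```text
time: 13.6
tool_pos: [455.6, 63.0, 235.3]
tcp_rot: [-1.567, 0.014, 0.004]
contact_force: [0.5, 0.0, -0.3]
grip_width: 0.4
```

```bash
python3 look.py c10; python3 - <<'E'
from h import *
a=cv2.imread("pics/c10.png")
b=viewer.capture("top"); cv2.imwrite("pics/top9.png",b)
cv2.imwrite("pics/c11.png",np.hstack([cv2.resize(a,(400,360)),cv2.resize(b[140:230,340:440],(400,360),interpolation=cv2.INTER_CUBIC)]))
E
```

```text
[455.6  63.  235.3] [ 0.5  0.  -0.3] 13.6
r 321.3 ang 116.0
```

View pics/c11.png

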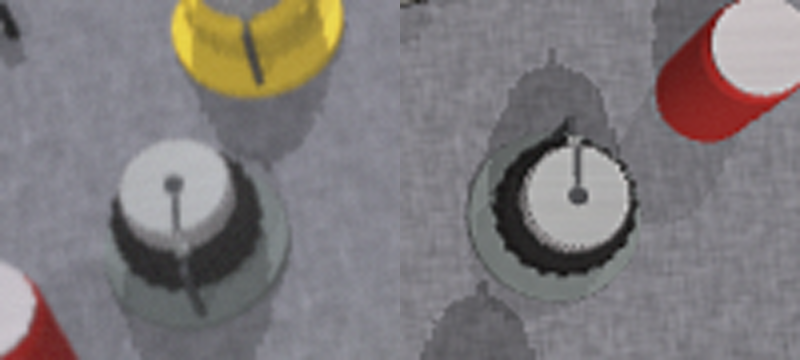

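View pics/top9.png

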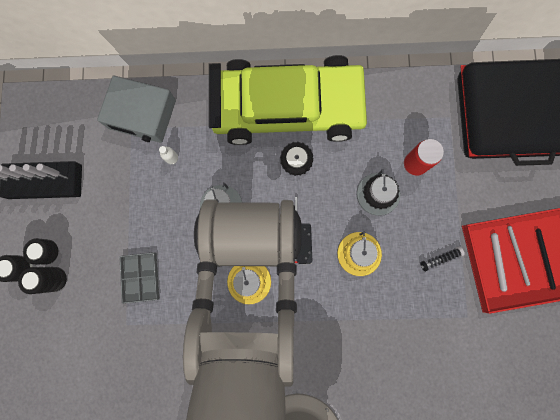

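```bash
python3 - <<'E'
from h import *
from plant import spot_point
def a(c,p,q,z1,z2):
    v=back(c,q,z2)-back(c,p,z1);return np.degrees(np.arctan2(v[1],v[0])).round(1),np.hypot(*v[:2]).round(1)
print(a("top",(384.5,189),(384.3,175.8),78,78),"ptr",a("top",(384.5,189),(382.7,171.7),78,64))
s=lambda x,y:(130+x*1.65/6.6,200+y*1.65/6.6)
print(a("scene",s(174,184),s(178,236),78,78),"ptr",a("scene",s(174,184),s(184,257),78,64))
for c in("top","scene"):
  viewer.capture(c)
  for t in("collar_lug","collar_top","wheel_stand_pointer"): print(c,t,[(np.round(d['point'],1),round(d['conf'],2)) for d in spot_point(c,t)])
E
```

```text
(np.float64(-2.6), np.float64(32.7)) ptr (np.float64(-1.8), np.float64(46.2))
(np.float64(-2.3), np.float64(34.3)) ptr (np.float64(-1.9), np.float64(40.5))
top collar_lug [(array([384.5, 176.2]), 0.91), (array([242.4, 270.1]), 0.9), (array([364.5, 237.9]), 0.85), (array([213.9, 189. ]), 0.25)]
top collar_top [(array([248.1, 283.5]), 0.97), (array([384.9, 187.7]), 0.75), (array([364.3, 251.3]), 0.57)]
top wheel_stand_pointer [(array([379.8, 172. ]), 0.93), (array([238.4, 265.5]), 0.81), (array([363.1, 234.7]), 0.7)]
scene collar_lug [(array([300.8, 163.6]), 0.84), (array([192.3, 200.7]), 0.75), (array([174.9, 260.9]), 0.73)]
scene collar_top [(array([294.8, 150. ]), 0.89), (array([192. , 186.1]), 0.88), (array([172.6, 248.9]), 0.79)]
scene wheel_stand_pointer [(array([190.1, 204.9]), 0.92), (array([300.6, 165.2]), 0.8), (array([174.1, 263.4]), 0.78)]
```

```bash
python3 -c "
from plant import bot
print(bot.close_job())"
```

```text
the job is handed in; nothing more can be done
None
```

I loosened the collar on the stand holding the wheel (black tyre, dark foot) and handed the job in. The lug is at the pointer for the second time.

- **How I turned it:** I pressed the closed fingertips lightly on the collar's flat top, with 4–10 N at the readings, and led them anticlockwise round the axis. Some of the motion slipped.
- **Counting the turns:** The pictures put the lug at about 105° at the start, then 140°. It was about 10° past the pointer at the first pass, then at 228° and −48°, and stopped at the pointer.
- **Last check:** After lifting clear, both cameras show the lug line within about 1° of the pointer. That puts the joint at about 12.55 rad, inside the 12.206–12.926 range. The force reading was back to about zero, and the clock stood at about 14 s of the 58 s allowed.
- **Other things:** In the last top picture, everything I could see is where it was. The arm hid part of the hex driver and most of the empty stand's collar, so I did not measure those two again. The fingers never came near them.
- **Disagreement:** In the top view the network placed the pointer about 3 pixels from where I measured it. That is well inside the 20° tolerance, and its scene-view point agreed with mine to about a pixel.

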